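# Load the bench mixer, click its selector to the bottle's colour, start it

### The job

Of the three small dropper bottles in the dark grey tray, take the one in the yellow-ringed place and stand it upright in the middle of the mixer's round black plate. Turn the mixer's selector knob until it rests in the click position whose coloured dot matches that bottle's cap. Only when both are right, press the green start button down and let it go; leave the other two bottles, the jar and the cup where they are.

Things in the scene. Friction and masses are not known exactly. Their poses are not given: they have to be found in the camera images.
- mixer: white bench mixer, fixed, 150 x 290 mm and 45 mm high; origin at the centre of its underside, x away from the robot at yaw 0, z up. On its flat top: the round plate (centre at y +80 mm), the selector (axis at x 0, y -85 mm), the green start button (x -48 mm, y +2 mm).
- plate_centre (a point): centre of the upper face of the round black rubber plate (94 mm in diameter), 57 mm above the bench; the bottle stands here.
- selector (a joint): angle of the selector knob, rad, positive anticlockwise seen from above, 0 = pointer at the white off bar (along the mixer's +x). It clicks by spring into five positions: +1.047 orange dot, +0.524 red dot, 0 off, -0.524 blue dot, -1.047 green dot (no bottle of that colour); stops at +-1.2; about 0.1 N m carries it from click to click. It starts at off, anywhere within 0.2 rad before it settles.
- selector_grip (a point): on the selector's axis, half way up its bar grip. Knob: light grey round skirt 48 mm in diameter and 10 mm high on the mixer's top, above it an upright dark bar grip 44 mm long (along the pointer), 14 mm wide, 24 mm high, whose top is 34 mm above the mixer's top and 12 mm above this point; a white line on one end of the bar's top is the pointer. The point's x axis points along the pointer.
- selector_pointer (a point): pointer end of the knob's bar, at its top, 22 mm from the axis.
- mark_orange (a point): orange dot, 13 mm in diameter, flat on the mixer's top, 39 mm from the selector's axis.
- mark_red (a point): red dot, as the orange one.
- mark_off (a point): white bar: the selector's off position.
- mark_blue (a point): blue dot, as the orange one.
- mark_green (a point): green dot, as the orange one.
- start_button (a joint): travel of the green start button, m: 0 up, 0.006 fully down; springs back; 4 N holds it fully down. It counts as pressed beyond 0.004.
- start_button_top (a point): centre of the top face of the green start button, 28 mm in diameter, pressed straight down.
- bottle_tray: dark grey tray, fixed, 76 x 216 mm, floor 8 mm thick with a rim up to 13 mm; origin at the centre of its underside. Three places in a row along its y, at y +70, 0 and -70 mm; the one at +70 mm has a broad yellow ring of 54 mm, the others a thin white ring.
- ringed_place (a point): centre of the yellow-ringed place, on the tray's floor.
- red_cap_bottle: brown bottle with a red cap; its origin is the centre of its underside, z up. Slim dropper bottle, round body 33 mm in diameter up to 50 mm high, then shoulder and a fixed screw cap 20 mm in diameter, 76 mm high in all, about 30 g. Starts upright in one of the three places of the tray (they swap from run to run).
- blue_cap_bottle: brown bottle with a blue cap; its origin is the centre of its underside, z up. Slim dropper bottle, round body 33 mm in diameter up to 50 mm high, then shoulder and a fixed screw cap 20 mm in diameter, 76 mm high in all, about 30 g. Starts upright in one of the three places of the tray (they swap from run to run).
- orange_cap_bottle: whitish bottle with an orange cap; its origin is the centre of its underside, z up. Slim dropper bottle, round body 33 mm in diameter up to 50 mm high, then shoulder and a fixed screw cap 20 mm in diameter, 76 mm high in all, about 30 g. Starts upright in one of the three places of the tray (they swap from run to run).
- sample_jar: bystander: clear jar, 46 mm in diameter, 80 mm high, behind the work; origin at the centre of its underside.
- fluted_cup: bystander: small lilac cup, 47 mm in diameter, 58 mm high, behind the work; origin at the centre of its underside.
Not all that is in view belongs to the job. What is shaped like the blue_cap_bottle but purple or turquoise is not meant.

How it is judged:
By the outcome, as a careful person would: the job done as asked, in the order asked, and still so for the second after the job is handed in, with the robot touching nothing.
It also fails if it takes over 58 s, if anything falls off the work surface, if the arm or the gripper's body presses on something with over 40 N, if the wrist force passes 120 N, or if a joint passes its speed limit or range.

### The arm

A 6-joint arm with a two-finger parallel gripper is mounted at the origin on a cart in front of the work surface, level with it; the furniture and walls round the work are solid. World frame = base frame: x ahead of the robot, y to its left, z up, the work surface at z = 0. Lengths are in mm, angles in rad, forces in N, time in s.
With the tool pointing down it reaches from about 350 to 975 mm from the base axis. Payload 7.1 kg.
Tool frame: the origin (TCP) lies at the very end of the fingers, on their centre line; the grasp point (between the pads) lies 19 mm behind it; z points along the fingers, y is the line along which they close (so a half turn about z gives the same grasp; the last joint's range is limited). The gripper opens to 88 mm and grips with 3 to 60 N. Pads are 20 mm wide; open, the fingers measure 115 mm over their backs; the gripper's body (75 mm by 178 mm) begins 61 mm behind the grasp point.
Start: joints at [1.241, 0.423, 1.63, -0, 1.089, -0.019], TCP at [191.106, 595.049, 222.675] pointing down, gripper open.
Joint ranges: [-3, 3], [-0.9, 2.11], [0.09, 2.58], [-1.31, 4.45], [0.11, 2.69], [-2.54, 2.54]. Speed limits (rad/s): [2.39, 2.39, 3.01, 3.14, 3.14, 3.14].

### API

Orientations are given as a rotation vector (axis times angle).
In Python, from workcell import ctrl, optics gives the robot as it stands.
- The arm moves only by the shell command python3 -m jog 'ROWS'. ROWS is JSON, a list of rows, each a list of 7 numbers: the shift along the tool's x, y, z in units of 40 mm (1.0 is 40 mm), then the turn, a rotation vector about the tool's x, y, z in units of 6 degrees (1.0 is 6 degrees), then the opening, from 0 (shut) to 1 (fully open). A call has 1 to 20 rows; each row shifts and turns the commanded pose from where the row before left it, along the tool's axes as they then stand; what a row does not reach is not made up. A row lasts 1/10 s, in which the tool goes at most 50 mm and 8.59 degrees, less where a joint would pass 70% of its speed; a pose out of reach is approached as far as the arm can. A call is refused whole if a number of a shift passes 1 or a number of a turn 1, either way. A call with a gripper value outside its range is refused whole. The fingers move at their own pace and stop on an object; the grip force is fixed at half the most. Time passes only in rows, so rows that do not move let the fingers close. It gives the time, the measured TCP pose, the force, the opening and the grip force at its end, in the units of the state.
- ctrl.get_obs(): the state, without advancing time (a new reading comes with each control period).
- optics.get_image(name): name is "side" or "top" or "wrist"; returns the picture (384x512x3 uint8, red, green, blue); there is no depth.
- optics.camera_model(name): a dict with "fov_y" (degrees; the focal length in pixels is half the picture's height over the tangent of half this angle, whatever the lens; pixels are square), "cx", "cy" (the principal point, pixels), "view" (4x4, takes a point from world to camera coordinates); the wrist camera has in their place "hand_eye" (4x4, takes a point from camera to tool coordinates, whose origin is the TCP and whose axes are the flange's). Camera axes: x right, y up, looking along -z (the intrinsics and any distortion apply to the point x, -y, -z); pixel columns grow to the right and rows downward; lengths in mm; the calibration is good to about 2 mm. A picture is of the moment at which its call begins: read the wrist's pose just before it. camera_model takes no time and is no camera call.
- ctrl.close_job(): hands the job in; it is judged then, once.
Trained networks look in the newest picture that a camera, given by its name, has taken for a name from the list of things; names that differ only in an ending like _2 or _b are one class to them, and where a whole thing is asked for, a point or a joint stands for the part that bears it (a point fixed in the world has none). Each returns a list of dicts, best first, with "conf" (0 to 1); they miss things now and then, are a little off and sometimes report something else, mostly with a low value. They report only what shows in the picture. A call takes as long as a camera call. They do not tell look-alikes from the thing itself.
- optics.masks_of(target, camera): "pixels" (384x512 bool, what is visible of it) and "extent" ([centre column, centre row, width, height] in pixels, round what is visible of it).
The state is a dict: "t": time; "qpos": joint angles; "qvel": joint speeds; "joint_torque": joint torques, N m; "ee_pos": TCP position; "orientation": TCP orientation; "ft_force": force on the tool from outside, world axes, zero at the start; "moment": the same for the moment, N m; "width": finger opening in mm; "grasp_force": force on a finger pad.
Only numpy, scipy, OpenCV 4.12 (cv2) and the standard library are available. Lean on these libraries where they do the work, as an engineer would, in place of code of your own. Each camera call takes 0.05 s, during which the arm holds its last target. There are 200 camera calls.

## Working session

There is one attempt and no reset: what is moved stays moved. The work goes in short steps, Python scripts to look and compute and a shell command to move; the robot and the scene stay as the last step left them, time stands still between calls to the robot, and variables do not carry over. Pictures are saved under pics/ and viewed, at most 10 in all, crops included, and the job is handed in when it is done.

```bash
ls; mkdir -p pics; python3 - <<'E'
from workcell import ctrl, optics
import cv2,numpy as np
s=ctrl.get_obs();print({k:s[k] for k in('t','ee_pos','orientation','width')})
ims=[]
for c in("side","top","wrist"):
    m=optics.camera_model(c);print(c,m)
    im=optics.get_image(c);cv2.imwrite(f'pics/{c}0.png',im[:,:,::-1])
    if c!="wrist":
        for n in("mixer","selector","start_button","bottle_tray","red_cap_bottle","blue_cap_bottle","orange_cap_bottle"):
            print(c,n,[(round(d['conf'],2),np.round(d['extent']).tolist()) for d in optics.masks_of(n,c)][:4])
E
```

```text
pics
{'t': 0.0, 'ee_pos': array([190.90907586, 594.55922343, 221.90879066]), 'orientation': array([-4.86234350e-01, -3.10344302e+00,  2.32762021e-03]), 'width': 87.65990586767333}
side {'fov_y': 57.67798197235342, 'cx': 255.44388515934014, 'cy': 192.8406958303892, 'view': array([[ 8.25441922e-01, -5.63954335e-01, -2.45181674e-02,
        -5.13006246e+02],
       [ 3.15958354e-01,  4.25592564e-01,  8.47963023e-01,
        -2.32912528e+02],
       [-4.67777673e-01, -7.07690947e-01,  5.29488028e-01,
        -8.84415885e+02],
       [ 0.00000000e+00,  0.00000000e+00,  0.00000000e+00,
         1.00000000e+00]])}
side mixer [(0.63, [221.0, 195.0, 68.0, 60.0]), (0.2, [324.0, 227.0, 16.0, 32.0])]
side selector [(0.76, [225.0, 199.0, 14.0, 21.0])]
side start_button [(0.52, [203.0, 190.0, 9.0, 7.0])]
side bottle_tray [(0.88, [298.0, 271.0, 71.0, 55.0]), (0.38, [223.0, 198.0, 19.0, 15.0])]
side red_cap_bottle [(0.73, [201.0, 191.0, 4.0, 6.0]), (0.66, [316.0, 272.0, 14.0, 28.0]), (0.33, [299.0, 212.0, 18.0, 21.0])]
side blue_cap_bottle [(0.82, [262.0, 262.0, 11.0, 34.0]), (0.75, [281.0, 241.0, 1
[... 842 characters left out ...]
 (0.56, [227.0, 221.0, 14.0, 16.0]), (0.17, [291.0, 163.0, 17.0, 14.0])]
top blue_cap_bottle [(0.63, [295.0, 246.0, 15.0, 11.0]), (0.5, [327.0, 248.0, 13.0, 15.0]), (0.47, [318.0, 216.0, 12.0, 12.0])]
top orange_cap_bottle [(0.73, [342.0, 215.0, 19.0, 15.0])]
wrist {'fov_y': 58.08333455904142, 'cx': 255.40864181511884, 'cy': 190.83939049082974, 'hand_eye': array([[-7.30040621e-05,  9.62621354e-01,  2.70850741e-01,
         7.39088891e+01],
       [ 9.99999914e-01, -4.06277968e-05,  4.13929976e-04,
         6.56153702e-01],
       [ 4.09461903e-04,  2.70850748e-01, -9.62621268e-01,
        -1.61060010e+02],
       [ 0.00000000e+00,  0.00000000e+00,  0.00000000e+00,
         1.00000000e+00]])}
```

```bash
python3 - <<'E'
import cv2,numpy as np
t=cv2.imread('pics/top0.png')[130:280,120:410];s=cv2.imread('pics/side0.png')[150:310,180:350]
t=cv2.resize(t,(790,409),interpolation=cv2.INTER_CUBIC)
cv2.imwrite('pics/topc.png',t)
cv2.imwrite('pics/sidec.png',cv2.resize(s,(630,593),interpolation=cv2.INTER_CUBIC))
E
```

```text
(no output)
```

View pics/topc.png

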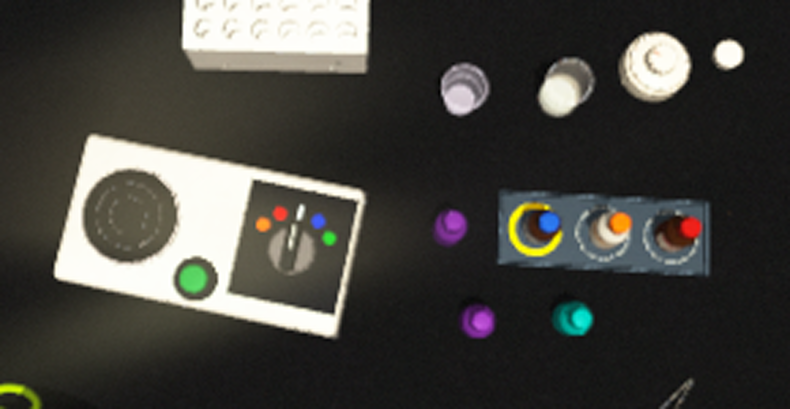

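View pics/sidec.png

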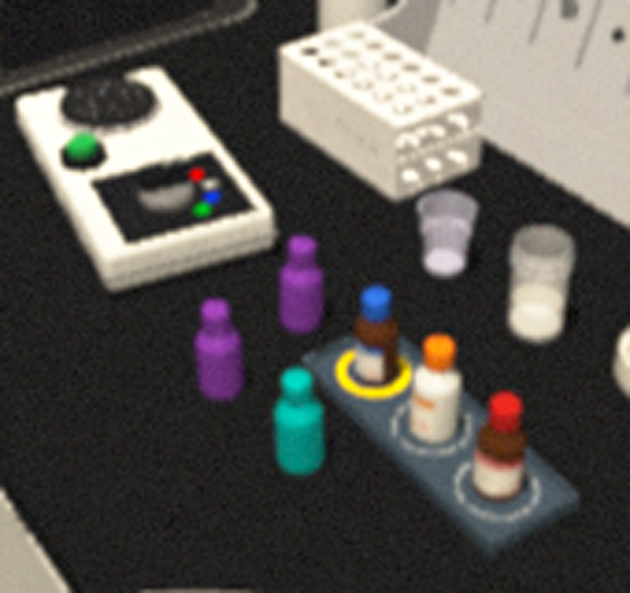

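Top view (crop scale 2.72, offset 120,130): the blue-capped bottle stands in the yellow ring (full picture about 319,213), next to the orange-capped (344,213) and red-capped (370,215) ones. The look-alikes are purple at (286,213) and (296,247), and turquoise at (330,247), all outside the tray. The target is the blue-capped bottle, because it is the only one inside the yellow ring, and the side view confirms this. The knob therefore goes to the blue dot.

```bash
cat > h.py <<'E'
import numpy as np,cv2
from scipy.optimize import least_squares
from scipy.spatial.transform import Rotation as R
from workcell import ctrl,optics
def view(c,obs=None):
    m=optics.camera_model(c)
    if c!='wrist': return m,np.array(m['view'])
    T=np.eye(4);T[:3,:3]=R.from_rotvec(obs['orientation']).as_matrix();T[:3,3]=obs['ee_pos']
    return m,np.linalg.inv(T@m['hand_eye'])
def proj(P,c,obs=None):
    m,V=view(c,obs);P=np.atleast_2d(P)@V[:3,:3].T+V[:3,3];f=192/np.tan(np.radians(m['fov_y']/2))
    return np.c_[m['cx']-f*P[:,0]/P[:,2],m['cy']+f*P[:,1]/P[:,2]]
def ray(px,z,c,obs=None):
    m,V=view(c,obs);f=192/np.tan(np.radians(m['fov_y']/2))
    d=np.array([(px[0]-m['cx'])/f,-(px[1]-m['cy'])/f,-1])@V[:3,:3];o=-V[:3,:3].T@V[:3,3]
    return o+d*(z-o[2])/d[2]
def place(p,P):
    c,s=np.cos(p[2]),np.sin(p[2]);P=np.atleast_2d(P)
    return np.c_[p[0]+c*P[:,0]-s*P[:,1],p[1]+s*P[:,0]+c*P[:,1],P[:,2]]
def fit(P,obsl,x0):
    # obsl: list of (cam,obs,idx,px)
    P=np.array(P,float)
    fn=lambda p:np.concatenate([(proj(place(p,P[i]),c,o)-q).ravel() for c,o,i,q in obsl])
    r=least_squares(fn,x0,loss='soft_l1',x_scale=[10,10,.1]);return r.x,fn(r.x).reshape(-1,2)
def dot(a):return [39*np.cos(a),-85+39*np.sin(a),45]
E
python3 - <<'E'
from h import *
k=lambda x,y:np.array([120+x/2.724,130+y/2.727])
M=[[0,80,57],[-48,2,52],dot(1.047),dot(.524),dot(-.524),dot(-1.047),[75,145,45],[75,-145,45]]
q=[k(130,215),k(193,276),k(262,224),k(281,213),k(318,221),k(329,238),k(90,135),k(364,190)]
x,r=fit(M,[('top',None,range(8),np.array(q))],[500,100,-.2]);print(x,r.round(1).tolist())
print('plate,btn,sel',place(x,[[0,80,57],[-48,2,52],[0,-85,67]]).round(1))
Tm=[[0,70,8],[0,0,8],[0,-70,8],[38,108,13],[38,-108,13],[-38,108,13]]
qt=[k(535,229),k(603,233),k(671,238),k(499,190),k(709,201),k(498,263)]
y,r=fit(Tm,[('top',None,range(6),np.array(qt))],[500,-300,0]);print(y,r.round(1).tolist())
print('ring',place(y,[[0,70,8]]).round(1), 'cap',[ray(k(*c),84,'top').round(1) for c in((549,222),(620,222),(691,228))])
s=lambda x,y:np.array([180+x/3.706,150+y/3.706])
print('side ring',ray(s(374,371),8,'side'),'plate',ray(s(109,100),57,'side'),'btn',ray(s(83,146),52,'side'),'capblue',ray(s(377,290),84,'side'))
print('lookalikes base',[ray(k(*c),76,'top').round() for c in((455,220),(483,318),(574,313))])
E
```

```text
[ 5.23074141e+02  8.96734236e+01 -1.83564822e-01] [[-0.5, -0.1], [0.7, 1.1], [0.4, 0.1], [-0.4, 0.1], [0.0, 0.1], [-0.0, 0.0], [-1.2, -1.4], [0.8, -0.2]]
plate,btn,sel [[537.7 168.3  57. ]
 [476.2 100.4  52. ]
 [507.6   6.1  67. ]]
[ 5.36450125e+02 -3.12013093e+02 -3.19195741e-02] [[-0.0, 0.0], [-0.1, -0.0], [-0.1, -0.5], [0.4, 0.0], [0.1, 0.2], [-0.2, 0.2]]
ring [[ 538.7 -242.     8. ]] cap [array([ 537.4, -243.6,   84. ]), array([ 539., -312.,   84.]), array([ 534.9, -380.3,   84. ])]
side ring [ 541.53398153 -242.02904682    8.        ] plate [539.5533874  163.77193298  57.        ] btn [484.60891167 110.86535579  52.        ] capblue [ 542.34689349 -242.71203709   84.        ]
lookalikes base [array([ 538., -154.,   76.]), array([ 444., -181.,   76.]), array([ 451., -269.,   76.])]
```

```bash
python3 -m jog '[[-0.95,-0.79,0,0,0,0,1],[-0.95,-0.79,0,0,0,0,1],[-0.95,-0.79,0,0,0,0,1],[-0.95,-0.79,0,0,0,0,1],[-0.95,-0.79,0,0,0,0,1],[-0.95,-0.79,0,0,0,0,1],[-0.95,-0.79,0,0,0,0,1],[-0.95,-0.79,0,0,0,0,1],[-0.95,-0.79,0,0,0,0,1],[-0.95,-0.79,0,0,0,0,1],[-0.95,-0.79,0,0,0,0,1],[-0.95,-0.79,0,0,0,0,1],[0,0,0,0,0,0,1],[0,0,0,0,0,0,1]]'
python3 - <<'E'
from h import *
import pickle
o=ctrl.get_obs();im=optics.get_image('wrist');cv2.imwrite('pics/w1.png',im[:,:,::-1])
pickle.dump(o,open('o1.pkl','wb'));print(o['ee_pos'],o['orientation'],o['qpos'].round(2))
for n in('selector','start_button','mixer','mark_blue','selector_pointer'): print(n,[(round(d['conf'],2),np.round(d['extent']).tolist()) for d in optics.masks_of(n,'wrist')][:3])
x=[523.07,89.67,-.1836]
print(proj(place(x,[[0,80,57],[-48,2,52],[0,-85,79],dot(1.047),dot(.524),dot(-.524),dot(-1.047)]),'wrist',o).round(1).tolist())
cv2.imwrite('pics/w1c.png',cv2.resize(im[:,:,::-1],(800,600)))
E
```

```text
t: 2.25
ee_pos: [509.6, 93.5, 222.6]
orientation: [-0.491, -3.103, -0.0]
ft_force: [-0.8, -0.0, 0.1]
width: 87.5
grasp_force: 0.0
[509.57596796  93.53891726 222.58647476] [-4.90793608e-01 -3.10271420e+00 -2.39300638e-04] [ 0.16  0.27  1.86  0.    1.01 -1.1 ]
selector [(0.68, [176.0, 200.0, 47.0, 55.0])]
start_button [(0.91, [254.0, 141.0, 28.0, 30.0])]
mixer [(0.91, [253.0, 175.0, 294.0, 174.0])]
mark_blue [(0.96, [253.0, 176.0, 297.0, 171.0])]
selector_pointer [(0.57, [174.0, 201.0, 45.0, 56.0])]
[[337.1, 176.6], [250.9, 137.2], [164.3, 204.7], [208.6, 208.3], [197.4, 222.8], [160.7, 227.3], [144.5, 216.3]]
```

View pics/w1c.png

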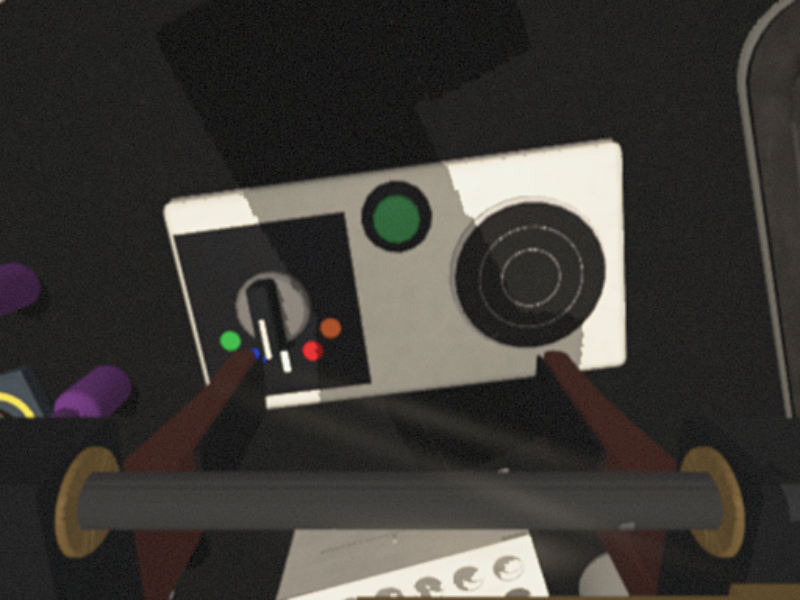

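Wrist view (800x600): the plate centre is at (531,276), the button at (396,218) and the knob axis near (270,310). The knob pointer ends at about (267,358), slightly to the blue side of the off bar at (286,362). Green, red and orange dots are at (230,341), (312,351) and (330,328).

```bash
python3 - <<'E'
from h import *
import pickle
o=pickle.load(open('o1.pkl','rb'));w=1.5625
M=[[0,80,57],[-48,2,52],dot(1.047),dot(.524),dot(-.524),dot(-1.047),[75,145,45],[75,-145,45],[-75,145,45],[-75,-145,45],dot(0)]
q=np.array([(531,276),(396,218),(330,328),(312,351),(230,341),(286,362)])/w
i=[0,1,2,3,5,10]
k=lambda x,y:np.array([120+x/2.724,130+y/2.727])
qt=np.array([k(130,215),k(193,276),k(262,224),k(281,213),k(318,221),k(329,238)])
x,r=fit(M,[('wrist',o,i,q)],[523,90,-.18]);print('wrist',x,r.round(1).tolist())
x2,r=fit(M,[('wrist',o,i,q),('top',None,range(6),qt)],[523,90,-.18]);print('both',x2)
for X in(x,x2):
  print('plate,btn,sel',place(X,[[0,80,57],[-48,2,52],[0,-85,67]]).round(1).tolist())
a,b=ray(np.array((261,281))/w,79,'wrist',o),ray(np.array((267,359))/w,79,'wrist',o)
print('bar ends',a,b,'angle rel mixer',np.arctan2(*(b-a)[1::-1])-x[2])
E
```

```text
wrist [ 5.25176376e+02  9.16292395e+01 -1.74948347e-01] [[-0.3, 0.7], [-0.3, -0.8], [0.1, 0.0], [0.6, -0.1], [0.2, 0.2], [-0.2, -0.1]]
both [ 5.25051246e+02  9.14477620e+01 -1.76694818e-01]
plate,btn,sel [[539.1, 170.4, 57.0], [478.3, 102.0, 52.0], [510.4, 7.9, 67.0]]
plate,btn,sel [[539.1, 170.2, 57.0], [478.2, 101.9, 52.0], [510.1, 7.8, 67.0]]
bar ends [486.33021209  17.36756722  79.        ] [532.61904762   2.62874313  79.        ] angle rel mixer -0.13331154536090759
```

```bash
python3 -m jog '[[-0.41,-0.97,0,0,0,0,1],[-0.41,-0.97,0,0,0,0,1],[-0.41,-0.97,0,0,0,0,1],[-0.41,-0.97,0,0,0,0,1],[-0.41,-0.97,0,0,0,0,1],[-0.41,-0.97,0,0,0,0,1],[-0.41,-0.97,0,0,0,0,1],[-0.41,-0.97,0,0,0,0,1],[0,0,0.1,0,0,1,0.8],[0,0,0.1,0,0,1,0.8],[0,0,0.1,0,0,1,0.8],[0,0,0.1,0,0,1,0.8],[0,0,0.1,0,0,1,0.8],[0,0,0.1,0,0,1,0.8],[0,0,0.1,0,0,1,0.8],[0,0,0.1,0,0,1,0.8],[0,0,0.1,0,0,1,0.8],[0,0,0.1,0,0,1,0.8],[0,0,0.1,0,0,1,0.8],[0,0,0.1,0,0,1,0.8]]'
python3 -m jog '[[0,0,0,0,0,0,0.8]]'
python3 - <<'E'
from h import *
o=ctrl.get_obs();im=optics.get_image('wrist')[:,:,::-1].copy();print(o['ee_pos'],o['orientation'])
for n in('blue_cap_bottle','ringed_place'): print(n,[(round(d['conf'],2),np.round(d['extent']).tolist()) for d in optics.masks_of(n,'wrist')][:3])
p=proj([[538.7,-242.5,84],[538.7,-242.5,8]],'wrist',o);print(p)
cv2.imwrite('pics/w2.png',cv2.resize(im,(800,600)))
E
```

```text
t: 4.55
ee_pos: [539.6, -240.1, 174.6]
orientation: [-2.221, -2.222, -0.0]
ft_force: [-0.6, -0.2, -0.7]
width: 70.2
grasp_force: 0.0
t: 4.65
ee_pos: [539.2, -240.0, 174.2]
orientation: [-2.216, -2.225, 0.001]
ft_force: [-0.0, -0.1, 0.8]
width: 70.4
grasp_force: 0.0
[ 539.18258023 -239.99652984  174.21563077] [-2.21641843e+00 -2.22503521e+00  5.38168816e-04]
blue_cap_bottle [(0.98, [255.0, 187.0, 41.0, 47.0]), (0.67, [143.0, 108.0, 60.0, 40.0]), (0.65, [254.0, 72.0, 40.0, 40.0])]
ringed_place [(0.59, [260.0, 217.0, 86.0, 165.0])]
[[254.4046497  198.94663949]
 [254.73492606 175.98274383]]
```

View pics/w2.png

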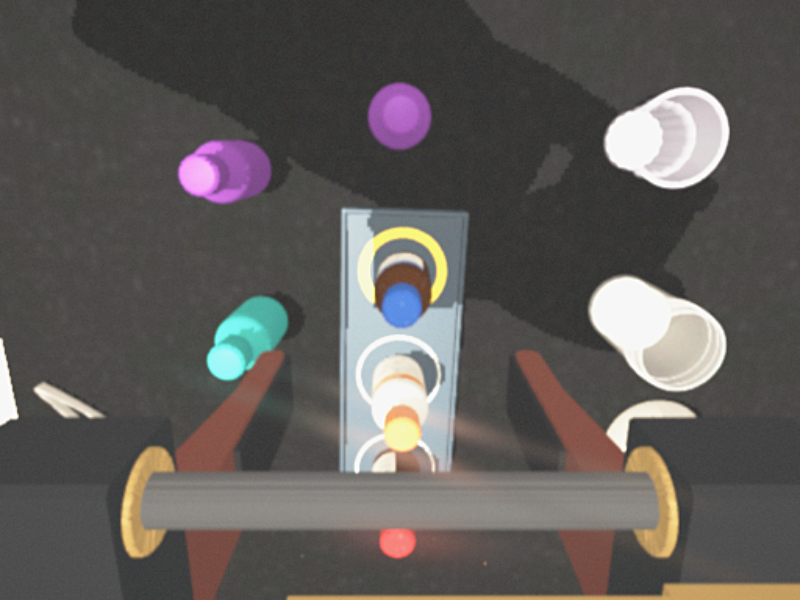

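Wrist view: the blue cap is at (402,305), directly under the tool and inside the yellow ring, and the finger paths are free. I'll descend and grip.

```bash
python3 -m jog '[[0,0.02,0.5,0,0,0,0.8],[0,0,0.5,0,0,0,0.8],[0,0,0.5,0,0,0,0.8],[0,0,0.5,0,0,0,0.8],[0,0,0.5,0,0,0,0.8],[0,0,0.5,0,0,0,0.8],[0,0,0.4,0,0,0,0.8],[0,0,0.3,0,0,0,0.8],[0,0,0,0,0,0,0.8],[0,0,0,0,0,0,0],[0,0,0,0,0,0,0],[0,0,0,0,0,0,0],[0,0,0,0,0,0,0],[0,0,0,0,0,0,0],[0,0,0,0,0,0,0],[0,0,0,0,0,0,0],[0,0,0,0,0,0,0]]'
```

```text
t: 6.5
ee_pos: [540.4, -241.2, 27.1]
orientation: [2.217, 2.225, 0.0]
ft_force: [-1.6, 0.9, 6.2]
width: 31.2
grasp_force: 29.9
```

```bash
python3 -m jog '[[0,0,-0.3,0,0,0,0],[0,0,-0.5,0,0,0,0],[0,0,-0.6,0,0,0,0],[0,0,-0.6,0,0,0,0],[0,0,-0.6,0,0,0,0],[0,0,-0.4,0,0,0,0],[0.5,0,0,0,0,0,0],[0.93,0,0,0,0,0,0],[0.93,0,0,0,0,0,0],[0.93,0,0,0,0,0,0],[0.93,0,0,0,0,0,0],[0.93,0,0,0,0,0,0],[0.93,0,0,0,0,0,0],[0.93,0,0,0,0,0,0],[0.93,0,0,0,0,0,0],[0.93,0,0,0,0,0,0],[0.93,0,0,0,0,0,0],[0.47,-0.03,0,0,0,0,0],[0,0,0,0,0,0,0],[0,0,0,0,0,0,0]]'
python3 - <<'E'
from h import *
o=ctrl.get_obs();im=optics.get_image('wrist')[:,:,::-1].copy();s=optics.get_image('side')[:,:,::-1]
p=o['ee_pos'];print(p,o['orientation'],o['width'],o['ft_force'])
print('plate pred',proj([539.1,170.2,57],'wrist',o),'bottle base pred',proj([p[0],p[1],p[2]-19],'wrist',o))
cv2.imwrite('pics/w3.png',np.hstack([im[:,100:430],s[90:290,120:330].repeat(2,0).repeat(2,1)[:384]]))
E
```

```text
t: 8.5
ee_pos: [537.2, 169.6, 146.8]
orientation: [2.216, 2.226, -0.001]
ft_force: [0.2, -0.2, -0.5]
width: 31.6
grasp_force: 29.9
[537.17304106 169.62234244 146.84801774] [ 2.21632570e+00  2.22643287e+00 -7.04805491e-04] 31.619838041150608 [ 0.18593282 -0.15941256 -0.48301327]
plate pred [[257.5200683  195.11556401]] bottle base pred [[254.72228886 231.99536365]]
```

View pics/w3.png

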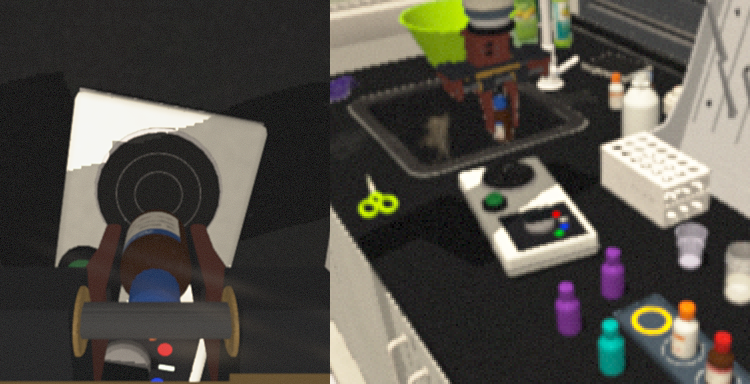

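The yellow ring is empty and the bottle hangs upright in the grip. The plate centre is at (258,193), 2 mm off in x. I'll lower it.

```bash
python3 -m jog '[[0,0.05,0.3,0,0,0,0],[0,0,0.4,0,0,0,0],[0,0,0.4,0,0,0,0],[0,0,0.3,0,0,0,0],[0,0,0.15,0,0,0,0],[0,0,0.1,0,0,0,0],[0,0,0.05,0,0,0,0],[0,0,0.04,0,0,0,0],[0,0,0,0,0,0,0],[0,0,0,0,0,0,0]]'
```

```text
t: 9.6
ee_pos: [539.7, 169.8, 77.5]
orientation: [2.217, 2.225, 0.001]
ft_force: [-0.4, -1.3, -0.8]
width: 31.1
grasp_force: 29.9
```

```bash
python3 -m jog '[[0,0,0.02,0,0,0,0],[0,0,0.02,0,0,0,0],[0,0,0,0,0,0,0],[0,0,0,0,0,0,0]]'
```

```text
t: 10.0
ee_pos: [539.7, 169.9, 76.1]
orientation: [2.218, 2.225, 0.001]
ft_force: [-2.5, 0.3, 5.2]
width: 31.1
grasp_force: 29.9
```

```bash
python3 -m jog '[[0,0,0,0,0,0,0.45],[0,0,0,0,0,0,0.5],[0,0,0,0,0,0,0.6],[0,0,0,0,0,0,0.7],[0,0,0,0,0,0,0.7],[0,0,0,0,0,0,0.7],[0,0,-0.2,0,0,0,0.7],[0,0,-0.4,0,0,0,0.7],[0,0,-0.6,0,0,0,0.7],[0,0,-0.8,0,0,0,0.7],[0,0,-0.8,0,0,0,0.7],[0,0,-0.4,0,0,0,0.7],[0,0,0,0,0,0,0.7],[0,0,0,0,0,0,0.7]]'
python3 - <<'E'
from h import *
o=ctrl.get_obs();im=optics.get_image('wrist')[:,:,::-1].copy()
p=o['ee_pos'];print(p,o['orientation'],o['width'])
print('plate, cap pred',proj([[539.1,170.2,57],[539.1,170.2,133]],'wrist',o))
for n in('blue_cap_bottle','selector'): print(n,[(round(d['conf'],2),np.round(d['extent']).tolist()) for d in optics.masks_of(n,'wrist')][:3])
cv2.imwrite('pics/w4.png',cv2.resize(im,(800,600)))
E
```

```text
t: 11.4
ee_pos: [539.3, 169.7, 203.5]
orientation: [2.218, 2.225, 0.001]
ft_force: [0.5, 0.7, -0.5]
width: 61.1
grasp_force: 0.0
[539.30688031 169.65654969 203.52954739] [2.21761980e+00 2.22500965e+00 5.43114597e-04] 61.07644910036905
plate, cap pred [[254.76456578 177.62893854]
 [254.5592034  202.99436023]]
blue_cap_bottle [(0.69, [257.0, 190.0, 46.0, 52.0])]
selector [(0.67, [225.0, 345.0, 41.0, 14.0])]
```

View pics/w4.png

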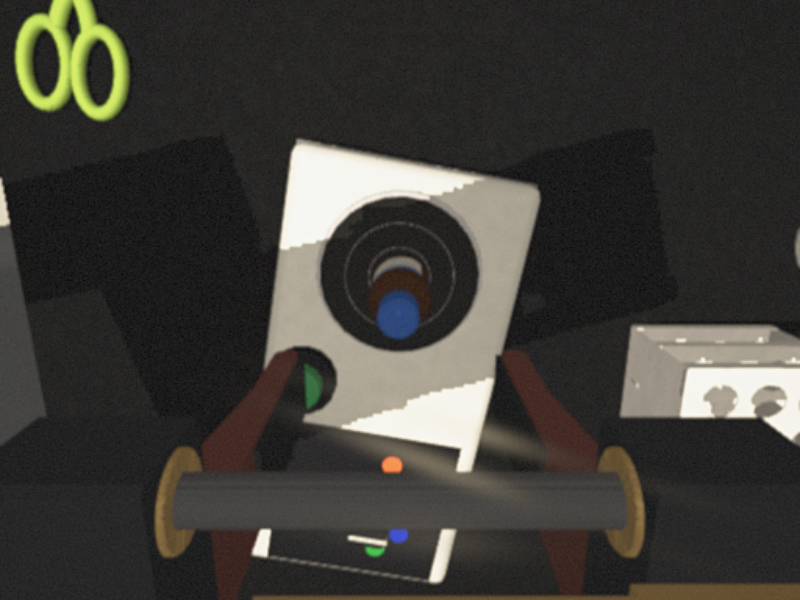

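The bottle stands upright at the plate's centre (base about (399,272)). Next is the knob.

```bash
python3 -m jog '[[-0.81,-0.15,0,0,0,0,0.7],[-0.81,-0.15,0,0,0,0,0.7],[-0.81,-0.15,0,0,0,0,0.7],[-0.81,-0.14,0,0,0,0,0.7],[-0.81,-0.14,0,0,0,0,0.7],[0,0,0.1,0,0,-1,0.7],[0,0,0.1,0,0,-1,0.7],[0,0,0.1,0,0,-1,0.7],[0,0,0.1,0,0,-1,0.7],[0,0,0.1,0,0,-1,0.7],[0,0,0.1,0,0,-1,0.7],[0,0,0.1,0,0,-1,0.7],[0,0,0.1,0,0,-1,0.7],[0,0,0.1,0,0,-1,0.7],[0,0,0.1,0,0,-1,0.7],[0,0,0.1,0,0,-1,0.7],[0,0,0.1,0,0,-1,0.7],[0,0,0,0,0,-1,0.7],[0,0,0,0,0,-0.3,0.7],[0,0,0,0,0,0,0.7]]'
python3 - <<'E'
from h import *
o=ctrl.get_obs();im=optics.get_image('wrist')[:,:,::-1].copy()
p=o['ee_pos'];T=R.from_rotvec(o['orientation']).as_matrix();print(p,'yaw tool y',np.degrees(np.arctan2(T[1,1],T[0,1])))
x=[525.05,91.45,-.1767]
print('bar top, axis, dots pred',proj(place(x,[[0,-85,79],[22,-85,79],dot(1.047),dot(.524),dot(0),dot(-.524),dot(-1.047)]),'wrist',o).round().tolist())
cv2.imwrite('pics/w5.png',cv2.resize(im,(800,600)))
E
```

```text
t: 13.55
ee_pos: [510.2, 7.6, 154.4]
orientation: [-0.274, -3.127, 0.0]
ft_force: [-0.6, 0.2, -0.4]
width: 61.5
grasp_force: 0.0
[510.15932576   7.60616754 154.38698225] yaw tool y 79.99998634296699
bar top, axis, dots pred [[255.0, 201.0], [255.0, 229.0], [296.0, 211.0], [278.0, 227.0], [255.0, 233.0], [232.0, 227.0], [214.0, 211.0]]
```

View pics/w5.png

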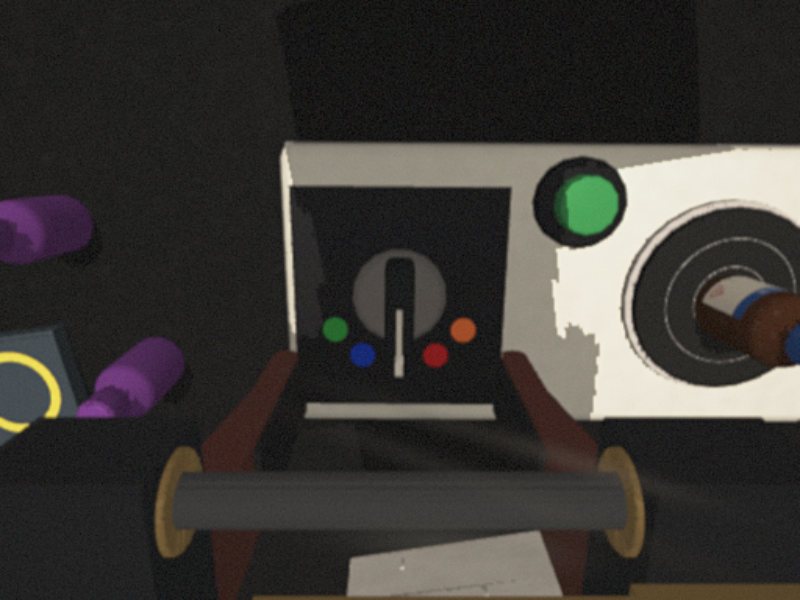

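The knob is at off, at about (400,310), and centred between the fingers. The blue dot at (363,355) is one click clockwise.

```bash
python3 -m jog '[[0,0,0.4,0,0,0,0.6],[0,0,0.6,0,0,0,0.6],[0,0,0.6,0,0,0,0.6],[0,0,0.4,0,0,0,0.6],[0,0,0.25,0,0,0,0.6],[0,0,0.1,0,0,0,0.6],[0,0,0,0,0,0,0.6],[0,0,0,0,0,0,0],[0,0,0,0,0,0,0],[0,0,0,0,0,0,0],[0,0,0,0,0,0,0],[0,0,0,0,0,0,0],[0,0,0,0,0,0,0],[0,0,0,0,0,0,0],[0,0,0,0,0,0,0],[0,0,0,0,0,0,0]]'
```

```text
t: 15.2
ee_pos: [511.0, 7.4, 61.7]
orientation: [0.274, 3.129, -0.0]
ft_force: [-0.3, -4.6, 4.8]
width: 13.8
grasp_force: 30.0
```

```bash
python3 -m jog '[[0,0,0,0,0,0.5,0],[0,0,0,0,0,0.5,0],[0,0,0,0,0,0.5,0],[0,0,0,0,0,0.5,0],[0,0,0,0,0,0.5,0],[0,0,0,0,0,0.5,0],[0,0,0,0,0,0.5,0],[0,0,0,0,0,0.5,0],[0,0,0,0,0,0.5,0],[0,0,0,0,0,0.5,0],[0,0,0,0,0,0.2,0],[0,0,0,0,0,0,0],[0,0,0,0,0,0,0]]'
```

```text
t: 16.5
ee_pos: [510.6, 6.7, 61.7]
orientation: [1.105, 2.941, -0.002]
ft_force: [-1.9, -9.0, 6.0]
width: 13.6
grasp_force: 30.0
```

```bash
python3 -m jog '[[0,0,0,0,0,0,0.2],[0,0,0,0,0,0,0.4],[0,0,0,0,0,0,0.6],[0,0,0,0,0,0,0.6],[0,0,0,0,0,0,0.6],[0,0,0,0,0,0,0.6],[0,0,-0.3,0,0,0,0.6],[0,0,-0.6,0,0,0,0.6],[0,0,-0.8,0,0,0,0.6],[0,0,-0.7,0,0,0,0.6],[0,0,0,0,0,0,0.6],[0,0,0,0,0,0,0.6]]'
python3 - <<'E'
from h import *
o=ctrl.get_obs();im=optics.get_image('wrist')[:,:,::-1].copy()
p=o['ee_pos'];T=R.from_rotvec(o['orientation']).as_matrix();print(p,'yaw tool y',np.degrees(np.arctan2(T[1,1],T[0,1])))
x=[525.05,91.45,-.1767];b=place(x,[[-48,2,52]])[0]
print('btn pred',proj(b,'wrist',o)*1.5625,'move tool units',T.T@(b-p)/40)
cv2.imwrite('pics/w6.png',cv2.resize(im,(800,600)))
E
```

```text
t: 17.7
ee_pos: [511.2, 7.6, 158.4]
orientation: [1.105, 2.939, 0.001]
ft_force: [-1.2, 0.4, -0.6]
width: 52.7
grasp_force: 0.0
[511.18418837   7.62290471 158.428306  ] yaw tool y 48.79479638415799
btn pred [[502.1065863  117.52256028]] move tool units [2.17738982 1.22487058 2.65896186]
```

View pics/w6.png

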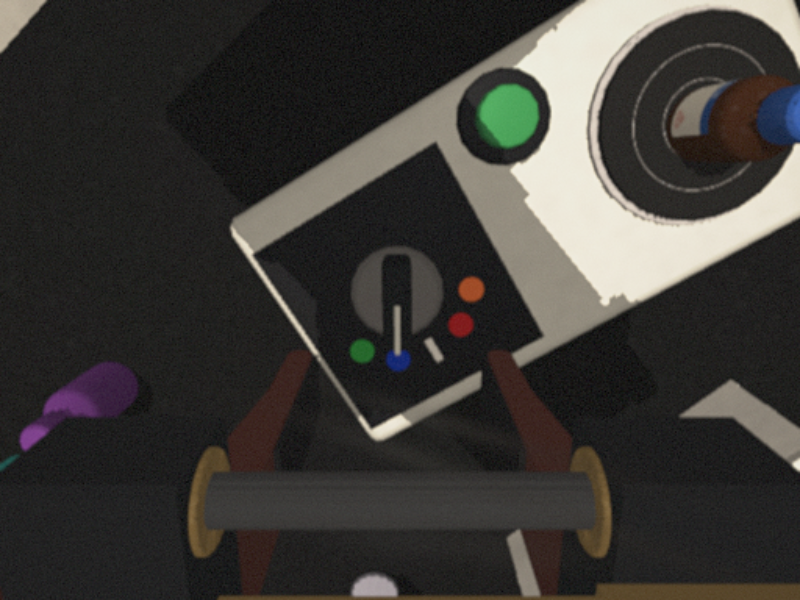

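The pointer rests on the blue dot at (398,360), and the bottle is still upright. The button is at (508,115). I'll approach it with closed fingers, yawed so the gripper body stays clear of the bottle.

```bash
python3 -m jog '[[0.73,0.41,0,0,0,0,0.3],[0.73,0.42,0,0,0,0,0],[0.73,0.42,0,0,0,0,0],[0,0,0,0,0,1,0],[0,0,0,0,0,1,0],[0,0,0,0,0,1,0],[0,0,0,0,0,1,0],[0,0,0,0,0,1,0],[0,0,0,0,0,1,0],[0,0,0,0,0,1,0],[0,0,0,0,0,1,0],[0,0,0,0,0,1,0],[0,0,0,0,0,1,0],[0,0,0,0,0,1,0],[0,0,0.5,0,0,0.5,0],[0,0,0.5,0,0,0,0],[0,0,0.5,0,0,0,0],[0,0,0.4,0,0,0,0],[0,0,0,0,0,0,0],[0,0,0,0,0,0,0]]'
```

```text
t: 19.75
ee_pos: [477.1, 102.8, 80.7]
orientation: [-2.576, -1.797, 0.004]
ft_force: [-0.2, -0.4, 1.0]
width: 0.7
grasp_force: 0.0
```

```bash
python3 -m jog '[[0,0,0.2,0,0,0,0],[0,0,0.2,0,0,0,0],[0,0,0.1,0,0,0,0],[0,0,0.03,0,0,0,0],[0,0,0.03,0,0,0,0],[0,0,0,0,0,0,0]]'; python3 -m jog '[[0,0,0.03,0,0,0,0],[0,0,0.03,0,0,0,0],[0,0,0,0,0,0,0]]'
```

```text
t: 20.35
ee_pos: [478.6, 103.1, 60.9]
orientation: [2.576, 1.797, 0.002]
ft_force: [-4.6, -0.9, 24.3]
width: 0.2
grasp_force: 12.3
t: 20.65
ee_pos: [478.7, 103.1, 60.3]
orientation: [2.576, 1.797, 0.003]
ft_force: [-11.7, -1.4, 51.1]
width: 0.6
grasp_force: 25.2
```

```bash
python3 - <<'E'
from h import *
s=optics.get_image('side')[:,:,::-1];cv2.imwrite('pics/sp.png',s)
w=optics.get_image('wrist')[:,:,::-1]
a=cv2.resize(s[165:215,180:240],(480,400),interpolation=cv2.INTER_CUBIC)
b=cv2.resize(cv2.imread('pics/side0.png')[165:215,180:240],(320,267),interpolation=cv2.INTER_CUBIC)
b=cv2.copyMakeBorder(b,0,133,0,0,cv2.BORDER_CONSTANT)
cv2.imwrite('pics/w7.png',np.hstack([a,b]))
E
```

```text
(no output)
```

View pics/w7.png

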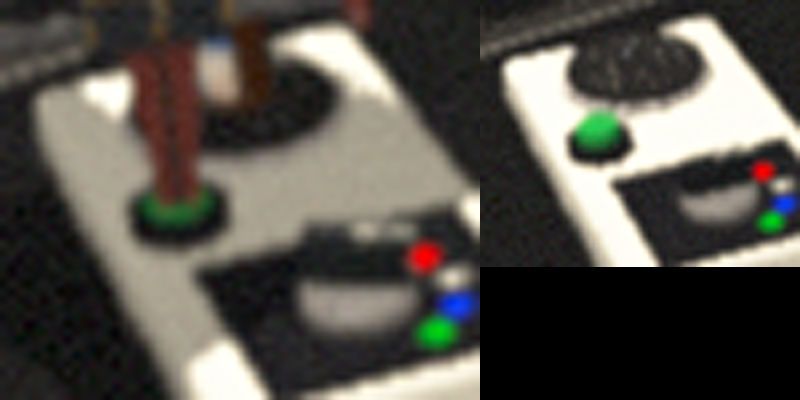

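The side view shows the fingertips on the green cap only, with the cap sunk near its collar (about (175,210) on the left) compared with the start picture on the right. I'll let it go and check.

```bash
python3 -m jog '[[0,0,-0.1,0,0,0,0],[0,0,-0.2,0,0,0,0],[0,0,-0.4,0,0,0,0],[0,0,-0.8,0,0,0,0],[0,0,-0.8,0,0,0,0],[0,0,-0.8,0,0,0,0],[-0.8,0,-0.3,0,0,0,0],[-0.8,0,0,0,0,0,0],[-0.8,0,0,0,0,0,0],[-0.8,0,0,0,0,0,0],[-0.4,0,0,0,0,0,0],[0,0,0,0,0,0,0],[0,0,0,0,0,0,0]]'
python3 - <<'E'
from h import *
s=optics.get_image('side')[:,:,::-1];w=optics.get_image('wrist')[:,:,::-1]
a=cv2.resize(s[155:225,170:250],(400,350),interpolation=cv2.INTER_CUBIC)
cv2.imwrite('pics/w8.png',np.hstack([a,cv2.resize(w,(400,350))]))
E
```

```text
t: 22.05
ee_pos: [428.2, -32.2, 192.7]
orientation: [-2.578, -1.796, -0.0]
ft_force: [0.1, -0.2, -0.3]
width: 0.6
grasp_force: 0.0
```

View pics/w8.png

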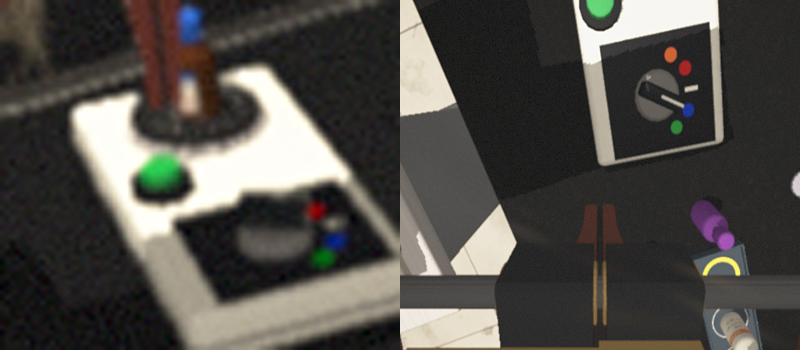

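The button is back up, the pointer is on blue, the bottle stands on the plate, and the gripper is clear of everything.

```bash
python3 -c "
from workcell import ctrl
print(ctrl.close_job())"
```

```text
the job is handed in; nothing more can be done
None
```

The blue-capped bottle from the yellow-ringed place stands upright in the middle of the plate, the knob rests on the blue dot, and I then pressed and released the start button and handed the job in at about 22 s; the button press reached about 51 N through the fingertips, and the judge gave no verdict.

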